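Set the light source's filter slider to its third click and start the lamp

ROBOT

A 7-joint arm with a two-finger parallel gripper is mounted at the origin on a cart in front of the work surface, level with it; the furniture and walls round the work are solid. World frame = base frame: x ahead of the robot, y to its left, z up, the work surface at z = 0. Lengths are in mm, angles in rad, forces in N, time in s.
With the tool pointing down it reaches from about 400 to 875 mm from the base axis. Payload 4.4 kg.
Tool frame: the origin (TCP) lies on the mounting face of the last link; the fingertips stand 173 mm ahead of it and the grasp point (between the pads) lies 155 mm ahead of it; z points along the fingers, y is the line along which they close (so a half turn about z gives the same grasp; the last joint's range is limited). The gripper opens to 85 mm and grips with 20 to 120 N. Pads are 22 mm wide; open, the fingers measure 114 mm over their backs; the gripper's body (76 mm by 85 mm) begins 54 mm behind the grasp point. The pads swing forward as they close: fully open they stand 13 mm farther back than shut.
Start: joints at [1.207, 0.628, 0.038, 1.517, -0.027, 0.996, -0.02], TCP at [190.743, -621.396, 404.713] pointing down, gripper open.
Joint ranges: [-3.06, 3.06], [-0.37, 2.12], [-1.25, 1.32], [0.18, 2.47], [-1.1, 4.24], [0.23, 1.98], [-2.94, 2.94]. Speed limits (rad/s): [2.57, 2.57, 3.14, 3.14, 3.14, 3.14, 3.14].

INTERFACE

Orientations are given as [roll, pitch, yaw] about the fixed x, y, z axes, in that order (R = Rz(yaw) Ry(pitch) Rx(roll)).
In Python, from cell import * gives the robot as it stands. The module is installed in compiled form; this text tells all that it offers.
- The arm moves only by the tool jog_arm, never from a script. Its argument "steps" is a list of rows, each a list of 7 numbers: the opening, from -1 (shut) to 1 (fully open), so that 0 is half open, then the shift along the tool's x, y, z as a fraction of full scale, then the turn, a rotation vector about the tool's x, y, z as a fraction of full scale. A call has 1 to 10 rows; each row shifts and turns the commanded pose from where the row before left it, along the tool's axes as they then stand; what a row does not reach is not made up. Full scale, the value 1, is 500 mm for a shift and 2 rad for a turn. A row lasts 1/8 s, in which the tool goes at most 62.5 mm and 10.7 degrees, less where a joint would pass 70% of its speed; a pose out of reach is approached as far as the arm can. A call with a number of a shift or a turn outside -1 to 1 is refused whole. A call with a gripper value outside its range is refused whole. The fingers move at their own pace and stop on an object; the grip force is fixed at half the most. Time passes only in rows, so rows that do not move let the fingers close. It gives the time, the measured TCP pose, the force, the opening and the grip force at its end, in the units of the state.
- read_state(): the state, without advancing time (a new reading comes with each control period).
- get_image(name): name is "scene" or "side" or "wrist"; returns a dict with "pixels" (420x560x3 uint8, red, green, blue), "depth" (420x560 float32, mm along the optical axis (not along the pixel's ray), 0 where there is no reading), "vertical_fov" (degrees; the focal length in pixels is half the picture's height over the tangent of half this angle, whatever the lens; pixels are square), "cx", "cy" (the principal point, pixels), "R" (3x3) and "t" (3): a world point X has camera coordinates R X + t. Camera axes: x right, y down, z forward; pixel columns grow to the right and rows downward; lengths in mm; the calibration is good to about 2 mm. A picture is of the moment at which its call begins.
- finish_job(): hands the job in; it is judged then, once.
The state is a dict: "clock": time; "qpos": joint angles; "qd": joint speeds; "tau": joint torques, N m; "eef_pos": TCP position; "tool_rot": TCP orientation; "force": force on the tool from outside, world axes, zero at the start; "torque": the same for the moment, N m; "width": finger opening in mm; "gripper_force": force on a finger pad.
Only numpy, scipy, OpenCV 4.12 (cv2) and the standard library are available. Lean on these libraries where they do the work, as an engineer would, in place of code of your own. Each camera call takes 0.05 s, during which the arm holds its last target. There are 200 camera calls.

TASK

Somebody left the filter lever of the LED light source (the square ribbed knob, not the small round one) at some unknown click: with the fingertips only, gently push it to its stop at the end of its slot away from the lamp button, then push it back towards the button counting the clicks, and leave it resting in the third. Only when the filter is in, press the round lamp button fully down and let it come up again. Do not grip, pinch or lift anything, and leave the round-knobbed iris lever and the things standing about as they are.

Things in the scene. Friction and masses are not known exactly. Their poses are not given: they have to be found in the camera images.
- light_source: white box of an LED light source, fixed to the desk, 150 mm deep (its x), 260 mm wide (its y), 70 mm high; origin at the centre of its underside on the desk, z up, -x to its front with the light port, +y to its left end. All controls stand on its flat top (the deck): filter slot along y at x = +15 mm, iris slot parallel to it at x = -42 mm, lamp button at x = +15 mm, y = -95 mm
- filter_lever (a joint): travel of the filter lever along the box's -y (towards the lamp button), m: 0 at its left stop, where the knob's centre is at y = +75 mm; 0.075 at its right stop. A spring ball holds it in click stops at 0.0135 (first; the stop at 0 is not counted), 0.0285, 0.0435 (third), 0.0585 and 0.0735 (fifth)
- filter_knob (a point): centre of the filter lever's knob, a square black ribbed block 24 x 16 (along the slot) x 24 mm with a 2.5 mm cap; this point is 18 mm, its underside 6 mm, its top 32.5 mm above the deck. Leaving a click takes a push of about 5 N (at most 7) until about halfway to the next, then the push drops to nothing and the lever snaps on by itself into the next click and rests there; it snaps home to 0 likewise
- pad_fwd (a point): centre of the ribbed left (box +y) face of that knob, on its surface, 24 mm wide and 24 mm high; push here to move the lever towards the button (joint value grows)
- pad_back (a point): centre of the ribbed right (box -y) face of that knob, on its surface, 24 mm wide and 24 mm high; push here to move the lever to its stop (joint value falls). Fingers bearing on both faces at once count as pinching
- iris_knob (a point): centre of the round 15 mm knob of the iris lever, 21 mm above the deck; it slides along its slot without clicks and stays where it is pushed; to be left alone
- lamp_button (a joint): how far the lamp button is pressed, m: 0 up, 0.005 fully down; a spring (about 1.5 N at first, 5 N fully down) brings it up again
- button_top (a point): centre of the top of the lamp button, a flat round steel cap 22 mm in diameter standing 9 mm above the deck, pressed straight down; the steel ring round it stands 2.5 mm above the deck
- spare_eyepiece: loose black eyepiece, 39 mm across and 46 mm high, standing by the left end of the box; origin at the centre of its underside
- dropper_bottle: loose amber dropper bottle, 29 mm across and 102 mm high, by the left end of the box; origin at the centre of its underside
- objective_can: loose canister with black lid, 42 mm across and 54 mm high, by the right end of the box; origin at the centre of its underside
- oil_bottle: loose small bottle with a screw cap, 35 mm across and 66 mm high, by the right end of the box; origin at the centre of its underside
- eraser: loose eraser, 19 x 44 x 12 mm, lying on the desk on the right; origin at the centre of its underside

How it is judged (in metres and radians):
On the way, in this order (a step that is already met when the one before it is completed fails the run):
1. the filter lever is against its stop away from the button (value of joint filter_lever below 0.003 m), for 0.2 s.
2. the filter lever rests in the third click (value of joint filter_lever between 0.0405 and 0.0465 m), for 0.3 s.
3. the lamp button is pressed fully down (value of joint lamp_button above 0.004 m), for 0.05 s.
At the end, for the whole second after the job is handed in: the filter lever rests in its third click stop (0.0435 m from the stop, within 3 mm), the lamp button is up again, the iris lever is within 5 mm and the loose things within 15 mm of where they stood (all of step 2 and value of joint lamp_button below 0.001 m and distance of iris_knob from where it was at the start of the episode below 0.005 m and distance of each of spare_eyepiece, dropper_bottle, objective_can, oil_bottle, eraser from where it was at the start of the episode below 0.015 m); the robot touches nothing.
It fails at once if the filter knob is pinched: fingers bear on both of its faces at once (contact force between the fingers and knob_left above 0.5 N and contact force between the fingers and knob_right above 0.5 N).
It fails at once if the lamp button is pressed (over 2 mm) while the filter lever is not in its third click (value of joint lamp_button above 0.002 m and (value of joint filter_lever below 0.0395 m or value of joint filter_lever above 0.0475 m)).
It fails at once if the iris lever is shifted by more than 5 mm (distance of iris_knob from where it was at the start of the episode above 0.005 m).
It fails at once if the light source or its controls are pushed with more than 60 N (contact force between the fingers and light_source above 60 N).
It fails at once if a loose thing is lifted or shifted by more than 15 mm (distance of any of spare_eyepiece, dropper_bottle, objective_can, oil_bottle, eraser from where it was at the start of the episode above 0.015 m).
It also fails if it takes over 72 s, if anything falls off the work surface, if the arm or the gripper's body presses on something with over 40 N, if the wrist force passes 120 N, or if a joint passes its speed limit or range.

## Working session

There is one attempt and no reset: what is moved stays moved. The work goes in short steps, Python scripts to look and compute and a tool call to move; the robot and the scene stay as the last step left them, time stands still between calls to the robot, and variables do not carry over. Pictures are saved under pics/ and viewed, at most 10 in all, crops included, and the job is handed in when it is done.

Besides the shell and the picture viewer there is one more tool, called by a JSON object that holds its "method" and its "body", one argument or row to a line. jog_arm: Moves the arm, as the interface text tells. Shift numbers are shares of 500 mm and turn numbers shares of 2 rad, none past 1 either way. Its arguments: {"type":"object","properties":{"steps":{"type":"array"}},"required":["steps"]}

```bash
mkdir -p pics
python3 - <<'E'
from cell import *
import cv2,numpy as np
s=read_state();print(s)
for n in("scene","side"):
    g=get_image(n);cv2.imwrite(f"pics/{n}0.png",g["pixels"][:,:,::-1]);np.savez(f"{n}0.npz",**g)
    print(n,g["vertical_fov"],g["cx"],g["cy"],g["R"],g["t"])
E
```

```text
{'clock': 0.0, 'qpos': array([ 1.20716937,  0.62932982,  0.03841111,  1.51837219, -0.02698379,
        0.99632911, -0.01998519]), 'qd': array([-1.31923661e-03,  2.07068741e-04,  3.66679584e-05, -4.03161269e-04,
       -2.55117781e-04, -2.23865944e-03, -1.30226680e-04]), 'tau': array([-1.18608645e-03, -5.63425505e+01,  1.22598354e+00, -1.93452179e+01,
        1.11054140e-02,  1.03315906e-02,  6.67051523e-06]), 'eef_pos': array([ 190.69266062, -621.08074564,  403.79745728]), 'tool_rot': array([-3.13967140e+00,  2.02842987e-05,  2.97875466e-01]), 'force': array([-0.72524495,  1.14286621,  0.35055271]), 'torque': array([-0.00654853, -0.0117373 , -0.05152145]), 'gripper_force': 0.0, 'width': 84.96867996872166}
scene 52.361600719801515 283.0521713308241 213.27825106290888 [[ 0.61093677 -0.79142393  0.02011033]
 [-0.40982966 -0.33789588 -0.84726974]
 [ 0.67734475  0.50938643 -0.53078202]] [-402.20061959  231.9153007   854.42181574]
side 56.781653587058436 278.37685332306734 204.80183300539224 [[-0.99094815 -0.13422751  0.00217634]
 [-0.09024436  0.65406088 -0.75103949]
 [ 0.0993867  -0.7444376  -0.6602537 ]] [485.91633535 189.95859133 796.519264  ]
```

View pics/scene0.png

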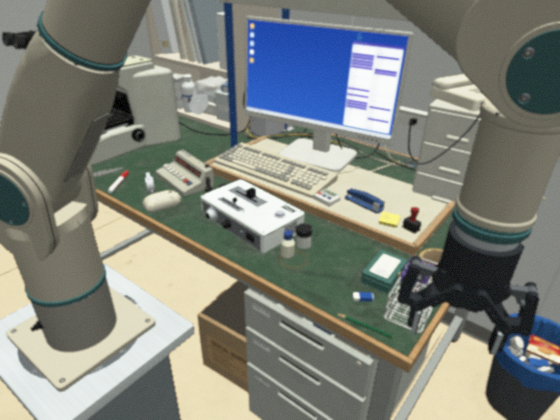

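View pics/side0.png

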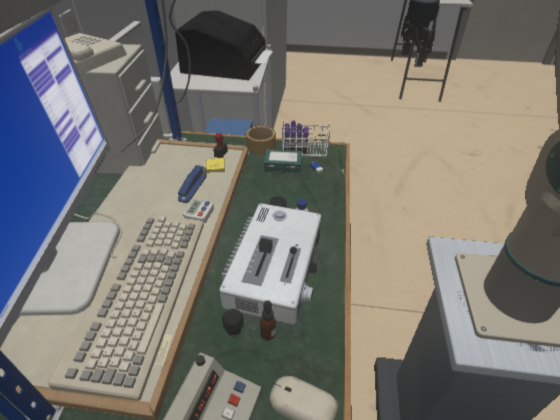

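The scene view shows the box around (250,210). The side view shows it clearly: filter knob (265,243), iris knob (294,250), button (280,214), eyepiece (232,321), dropper bottle (268,325), and the can and oil bottle behind the right end, around (278–302,203).

```bash
cat > h.py <<'E'
import numpy as np,cv2
def world(g):
    R,t=np.array(g["R"]),np.array(g["t"]);f=210/np.tan(np.radians(float(g["vertical_fov"]))/2)
    v,u=np.mgrid[0:420,0:560];d=g["depth"]
    P=np.stack([(u-g["cx"])/f*d,(v-g["cy"])/f*d,d],-1)
    return (P-t)@R
def ray(g,u,v,z):
    R,t=np.array(g["R"]),np.array(g["t"]);f=210/np.tan(np.radians(float(g["vertical_fov"]))/2)
    d=R.T@np.array([(u-g["cx"])/f,(v-g["cy"])/f,1]);c=-R.T@t
    return c+d*(z-c[2])/d[2]
E
python3 - <<'E'
from h import *
g=dict(np.load("side0.npz"));W=world(g)
roi=np.zeros((420,560),bool);roi[195:325,215:330]=1
px=g["pixels"].astype(int)
m=roi&(abs(W[...,2]-70)<4)
print("deck z",np.median(W[m][:,2]))
m8=m.astype(np.uint8);n,l,st,c=cv2.connectedComponentsWithStats(m8);k=1+st[1:,4].argmax();P=W[l==k]
r=cv2.minAreaRect(P[:,:2].astype(np.float32));print(r,cv2.boxPoints(r))
# knobs
for nm,(lo,hi) in dict(top=(96,110),mid=(80,96),low=(75,80)).items():
    q=roi&(W[...,2]>lo)&(W[...,2]<hi)
    n,l,st,c=cv2.connectedComponentsWithStats(q.astype(np.uint8))
    for i in range(1,n):
        if st[i,4]>8:p=W[l==i];print(nm,st[i],c[i].round(1),p.mean(0).round(1),p.min(0).round(),p.max(0).round())
im=cv2.resize(g["pixels"][190:350,200:350,::-1],None,fx=5,fy=5,interpolation=cv2.INTER_CUBIC)[:600]
im=cv2.resize(g["pixels"][190:350,190:350,::-1],(600,600),interpolation=cv2.INTER_CUBIC);cv2.imwrite("pics/sidec.png",im)
E
```

```text
deck z 70.44691395355841
((498.8912353515625, -7.0766143798828125), (261.57244873046875, 149.3567657470703), 82.86609649658203) [[ 408.5488   -127.576164]
 [ 556.7493   -146.12457 ]
 [ 589.23364   113.422935]
 [ 441.03314   131.97134 ]]
top [259 238  13   9  93] [265.2 242.1] [515.6  10.3 101.2] [505.   0.  96.] [528.  17. 105.]
top [291 246   6   5  22] [293.3 248. ] [458.8  15.4  97.7] [454.   9.  96.] [464.  20. 100.]
top [264 300   8   8  50] [267.3 303.4] [489.3 150.5  99.8] [483. 144.  96.] [495. 156. 104.]
mid [259 242  14  11  71] [265.5 247.9] [514.7  13.3  87.4] [503.   1.  80.] [528.  18.  96.]
mid [290 248   7   7  24] [292.7 251.2] [459.5  18.6  91.8] [453.  14.  80.] [465.  22.  96.]
mid [264 305   8   7  37] [267.6 308.8] [488.5 153.6  88.4] [483. 149.  80.] [495. 156.  95.]
low [275 210  10   8  51] [279.4 213.4] [ 501.9 -101.6   78.4] [ 491. -113.   75.] [512. -91.  80.]
```

View pics/sidec.png

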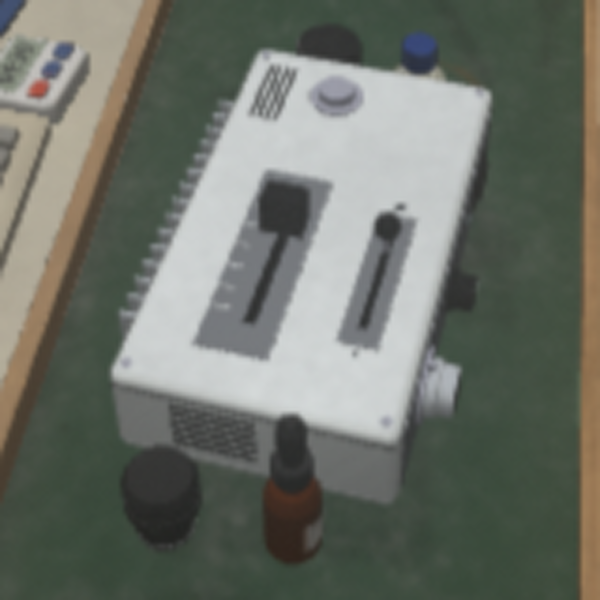

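The crop shows the filter knob (283,207), about the fourth click; the iris knob (388,226) and the button (337,95). The box is centred near (499,-7) with yaw about -0.124, and the button (box y -93) and slot x (14.4) measurements agree with that. Next: shut the fingers, align with the box and travel.

{"method": "jog_arm", "body": {
  "steps": [
    [-1, 0, 0, 0, 0, 0, 0.07],
    [-1, 0, 0, 0, 0, 0, 0.07],
    [-1, 0, 0, 0, 0, 0, 0.07],
    [-1, 0.02, -0.05, 0, 0, 0, 0],
    [-1, 0.04, -0.1, 0, 0, 0, 0],
    [-1, 0.04, -0.1, 0, 0, 0, 0],
    [-1, 0.04, -0.1, 0, 0, 0, 0],
    [-1, 0.04, -0.1, 0, 0, 0, 0],
    [-1, 0.04, -0.1, 0, 0, 0, 0],
    [-1, 0.04, -0.1, 0, 0, 0, 0]
  ]
}}

```text
clock: 1.35
eef_pos: [360.0, -313.0, 404.6]
tool_rot: [-3.141, 0.0, -0.122]
force: [1.5, -0.1, -0.0]
width: 0.3
gripper_force: 0.0
```

{"method": "jog_arm", "body": {
  "steps": [
    [-1, 0.04, -0.1, 0, 0, 0, 0],
    [-1, 0.04, -0.1, 0, 0, 0, 0],
    [-1, 0.04, -0.1, 0, 0, 0, 0],
    [-1, 0.04, -0.1, 0, 0, 0, 0],
    [-1, 0.04, -0.1, 0, 0, 0, 0],
    [-1, 0.02, -0.05, 0, 0, 0, 0],
    [-1, 0, 0, 0, 0, 0, 0],
    [-1, 0, 0, 0, 0, 0, 0]
  ]
}}

```text
clock: 2.35
eef_pos: [501.4, -56.3, 404.5]
tool_rot: [3.141, 0.001, -0.124]
force: [-0.3, -0.3, 0.5]
width: 0.2
gripper_force: 0.0
```

Run:
```python
from cell import *
from h import *
g=get_image("wrist");np.savez("w1.npz",**g);cv2.imwrite("pics/w1.png",g["pixels"][:,:,::-1])
W=world(g);C=np.array([498.9,-7.1]);a=-.1244;B=np.array([[np.cos(a),np.sin(a)],[-np.sin(a),np.cos(a)]])
m=(W[...,2]>66)&(W[...,2]<74);print("deck z",np.median(W[m][:,2]))
for nm,(lo,hi) in dict(top=(96,110),low=(75.5,82)).items():
    n,l,st,c=cv2.connectedComponentsWithStats(((W[...,2]>lo)&(W[...,2]<hi)).astype(np.uint8))
    for i in range(1,n):
        if st[i,4]>60:
            p=(W[l==i][:,:2]-C)@B.T;print(nm,st[i],c[i].round(1),p.min(0).round(1),p.max(0).round(1),"z",W[l==i][:,2].mean().round(1))
```

```text
deck z 70.13099040204834
top [186 177  23  31 663] [197.2 192. ] [3.  6.8] [27.  24.4] z 101.5
top [ 27 235  19  16 222] [ 34.8 243.1] [-34.9 143.6] [-21.5 156.9] z 99.6
top [196 251  14  14 120] [202.1 258.2] [-47.2   9.4] [-35.5  20.3] z 97.5
low [322 174  27  26 510] [335.1 186.6] [   4.3 -106.6] [ 25.5 -85. ] z 78.9
```

View pics/w1.png

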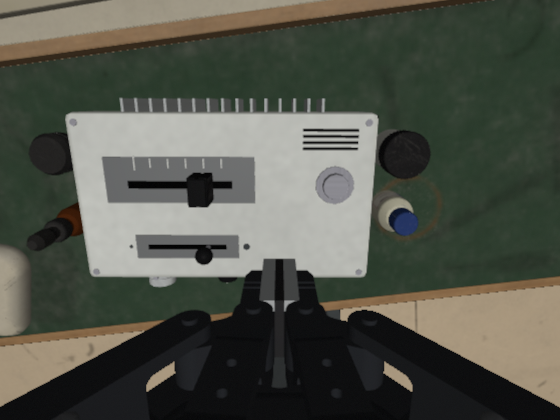

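The wrist view shows the knob (200,190) at box y ≈ 15.6, which is the fourth click; the iris knob (204,257) and the button (335,186) at box (14.9,-95.8). Descending on the button side of the knob.

{"method": "jog_arm", "body": {
  "steps": [
    [-1, 0.0128, -0.037, 0.02, 0, 0, 0],
    [-1, 0, 0, 0.1, 0, 0, 0],
    [-1, 0, 0, 0.1, 0, 0, 0],
    [-1, 0, 0, 0.06, 0, 0, 0],
    [-1, 0, 0, 0.019, 0, 0, 0],
    [-1, 0, 0, 0, 0, 0, 0],
    [-1, 0, 0, 0, 0, 0, 0]
  ]
}}

```text
clock: 3.28
eef_pos: [511.4, -37.5, 256.3]
tool_rot: [-3.141, -0.002, -0.122]
force: [0.3, 0.5, 0.2]
width: 0.0
gripper_force: 0.0
```

{"method": "jog_arm", "body": {
  "steps": [
    [-1, 0, -0.01, 0, 0, 0, 0],
    [-1, 0, -0.01, 0, 0, 0, 0],
    [-1, 0, -0.01, 0, 0, 0, 0],
    [-1, 0, -0.01, 0, 0, 0, 0],
    [-1, 0, -0.01, 0, 0, 0, 0],
    [-1, 0, 0, 0, 0, 0, 0]
  ]
}}

```text
clock: 4.03
eef_pos: [513.6, -14.0, 255.3]
tool_rot: [3.139, 0.0, -0.123]
force: [-1.0, -5.3, 1.6]
width: 0.3
gripper_force: 2.2
```

```bash
cat > look.py <<'E'
import sys
from cell import *
from h import *
C=np.array([498.9,-7.1]);a=-.1244;B=np.array([[np.cos(a),np.sin(a)],[-np.sin(a),np.cos(a)]])
s=read_state();print("tcp box",(B@(s["eef_pos"][:2]-C)).round(1),"z",s["eef_pos"][2].round(1),"F box",(B@s["force"][:2]).round(1),s["force"][2].round(1))
for n in("side","wrist"):
    g=get_image(n);W=world(g);p=(W[...,:2]-C)@B.T;z=W[...,2]
    # cap top of the filter knob: dark, at the right height, in the slot's strip
    m=(abs(z-102)<3.5)&(abs(p[...,0]-15)<15)&(abs(p[...,1]-40)<60)&(g["pixels"].max(2)<70)
    k,l,st,c=cv2.connectedComponentsWithStats(m.astype(np.uint8))
    for i in range(1,k):
        if st[i,4]>25:q=p[l==i];print(n,c[i].round(),q.min(0).round(1),q.max(0).round(1),st[i,4])
    cv2.imwrite(f"pics/{n}_{sys.argv[1]}.png",g["pixels"][:,:,::-1])
E
python3 look.py a
```

```text
tcp box [15.5 -5. ] z 255.3 F box [-0.4 -5.4] 1.6
side [265. 241.] [3.3 5.4] [25.7 27.4] 90
wrist [224. 292.] [7.2 1.9] [27.5 24.3] 1858
wrist [279. 277.] [ 25.  -11.7] [26.7  1.5] 286
wrist [306. 287.] [ 21.1 -18.7] [ 23.  -12.2] 153
```

In contact at 5 N. Continue pushing to the stop.

{"method": "jog_arm", "body": {
  "steps": [
    [-1, 0, -0.01, 0, 0, 0, 0],
    [-1, 0, -0.01, 0, 0, 0, 0],
    [-1, 0, -0.01, 0, 0, 0, 0],
    [-1, 0, -0.01, 0, 0, 0, 0],
    [-1, 0, -0.01, 0, 0, 0, 0],
    [-1, 0, -0.01, 0, 0, 0, 0],
    [-1, 0, -0.01, 0, 0, 0, 0],
    [-1, 0, -0.01, 0, 0, 0, 0],
    [-1, 0, -0.01, 0, 0, 0, 0],
    [-1, 0, -0.01, 0, 0, 0, 0]
  ]
}}

```text
clock: 5.38
eef_pos: [519.5, 33.2, 255.0]
tool_rot: [3.136, 0.001, -0.125]
force: [-1.7, -17.9, 1.8]
width: 0.1
gripper_force: 8.7
```

{"method": "jog_arm", "body": {
  "steps": [
    [-1, 0, -0.006, 0, 0, 0, 0],
    [-1, 0, -0.004, 0, 0, 0, 0],
    [-1, 0, 0, 0, 0, 0, 0]
  ]
}}

```text
clock: 5.75
eef_pos: [520.5, 42.5, 255.1]
tool_rot: [-3.141, -0.0, -0.121]
force: [0.3, -1.6, -0.8]
width: 0.2
gripper_force: 0.9
```

```bash
python3 look.py b
```

```text
tcp box [15.3 51.9] z 255.1 F box [ 0.4 -1.5] -0.8
side [257. 263.] [ 3.2 61.9] [25.5 84.3] 101
wrist [224. 292.] [ 7.  59.3] [27.6 81.9] 1890
wrist [287. 280.] [21.1 38.7] [26.7 58.8] 449
```

{"method": "jog_arm", "body": {
  "steps": [
    [-1, 0, -0.004, 0, 0, 0, 0],
    [-1, 0, -0.002, 0, 0, 0, 0],
    [-1, 0, 0, 0, 0, 0, 0],
    [-1, 0, 0, 0, 0, 0, 0]
  ]
}}

```text
clock: 6.35
eef_pos: [520.6, 43.2, 255.1]
tool_rot: [3.139, 0.0, -0.124]
force: [-0.2, -6.8, -0.8]
width: -0.5
gripper_force: 3.7
```

```bash
python3 look.py c
```

```text
tcp box [15.3 52.6] z 255.1 F box [ 0.7 -6.8] -0.8
side [257. 263.] [ 3.  60.8] [25.2 84. ] 99
wrist [224. 292.] [ 6.8 58.8] [27.5 81.7] 1877
wrist [279. 277.] [25.  45.8] [26.9 59. ] 292
wrist [306. 287.] [21.  38.8] [22.5 45.3] 150
```

The lever is against its stop: command 3 mm on, the finger moved only 0.7 mm, and the force rose. Now back off, go up and over to the left face, and down.

{"method": "jog_arm", "body": {
  "steps": [
    [-1, 0, 0.014, 0, 0, 0, 0],
    [-1, 0, 0, -0.05, 0, 0, 0],
    [-1, 0, 0, -0.05, 0, 0, 0],
    [-1, 0, 0, 0, 0, 0, 0],
    [-1, 0, -0.065, 0, 0, 0, 0],
    [-1, 0, -0.065, 0, 0, 0, 0],
    [-1, 0, 0, 0, 0, 0, 0],
    [-1, 0, 0, 0.05, 0, 0, 0],
    [-1, 0, 0, 0.05, 0, 0, 0],
    [-1, 0, 0, 0, 0, 0, 0]
  ]
}}

```text
clock: 7.7
eef_pos: [526.8, 101.6, 253.3]
tool_rot: [3.14, 0.005, -0.123]
force: [0.1, -0.3, 0.1]
width: 0.1
gripper_force: 0.0
```

```bash
python3 look.py d
```

```text
tcp box [ 14.2 111.4] z 253.3 F box [ 0.2 -0.3] 0.1
wrist [377. 291.] [ 6.3 65.8] [27.7 82.4] 1836
wrist [312. 288.] [20.2 97.9] [ 21.7 100. ] 44
```

{"method": "jog_arm", "body": {
  "steps": [
    [-1, 0, 0.02, 0, 0, 0, 0],
    [-1, 0, 0.01, 0, 0, 0, 0],
    [-1, 0, 0.005, 0, 0, 0, 0],
    [-1, 0, 0.005, 0, 0, 0, 0],
    [-1, 0, 0, 0, 0, 0, 0]
  ]
}}

```text
clock: 8.43
eef_pos: [525.9, 84.6, 256.0]
tool_rot: [-3.138, -0.002, -0.12]
force: [0.5, 5.1, 3.2]
width: -0.3
gripper_force: 2.9
```

```bash
python3 look.py e
```

```text
tcp box [15.4 94.3] z 256.0 F box [-0.1  5.1] 3.2
wrist [333. 292.] [ 7.5 65.5] [27.6 88. ] 1855
wrist [279. 276.] [25.5 93.3] [27.3 96.8] 85
```

{"method": "jog_arm", "body": {
  "steps": [
    [-1, 0, 0.005, 0, 0, 0, 0],
    [-1, 0, 0.005, 0, 0, 0, 0],
    [-1, 0, 0.005, 0, 0, 0, 0],
    [-1, 0, 0, 0, 0, 0, 0]
  ]
}}

```text
clock: 9.02
eef_pos: [524.9, 76.6, 255.7]
tool_rot: [-3.14, -0.001, -0.12]
force: [0.8, 0.5, 1.0]
width: -0.0
gripper_force: 0.6
```

```bash
python3 look.py f
```

```text
tcp box [15.4 86.3] z 255.7 F box [0.7 0.6] 1.0
wrist [334. 292.] [ 6.8 55.8] [27.6 78.5] 1862
wrist [279. 276.] [25.4 83.5] [26.8 87.3] 94
wrist [252. 286.] [21.4 92.6] [22.9 98.7] 139
```

{"method": "jog_arm", "body": {
  "steps": [
    [-1, 0, 0.004, 0, 0, 0, 0],
    [-1, 0, 0.004, 0, 0, 0, 0],
    [-1, 0, 0, 0, 0, 0, 0],
    [-1, 0, 0, 0, 0, 0, 0]
  ]
}}

```text
clock: 9.62
eef_pos: [524.2, 71.6, 255.3]
tool_rot: [-3.141, -0.0, -0.122]
force: [0.6, 4.9, 2.1]
width: -0.4
gripper_force: 2.5
```

```bash
python3 look.py g
```

```text
tcp box [15.3 81.2] z 255.3 F box [0. 5.] 2.1
wrist [333. 292.] [ 7.2 51.9] [27.6 74.5] 1874
wrist [279. 277.] [25.1 79.4] [26.7 83.2] 92
wrist [252. 286.] [20.7 87.6] [26.3 94.9] 158
```

View pics/wrist_g.png

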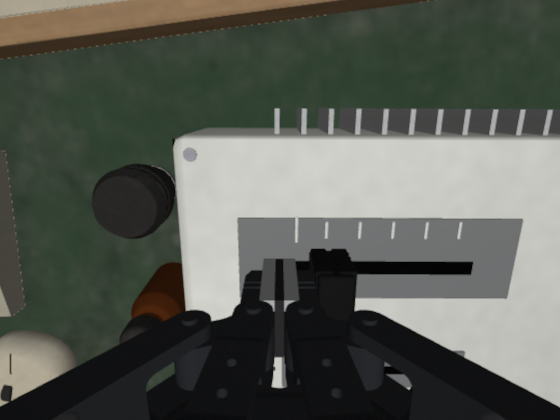

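Wrist view: the finger (279,280) bears on the knob's left face (333,285), which is on the first scale mark past the long one. So it is in click 1 and bearing at 5 N. Continue to click 2.

{"method": "jog_arm", "body": {
  "steps": [
    [-1, 0, 0.004, 0, 0, 0, 0],
    [-1, 0, 0.004, 0, 0, 0, 0],
    [-1, 0, 0.004, 0, 0, 0, 0],
    [-1, 0, 0.004, 0, 0, 0, 0],
    [-1, 0, 0.004, 0, 0, 0, 0],
    [-1, 0, 0, 0, 0, 0, 0],
    [-1, 0, 0, 0, 0, 0, 0]
  ]
}}

```text
clock: 10.6
eef_pos: [522.5, 59.9, 255.0]
tool_rot: [3.14, 0.001, -0.124]
force: [-1.0, 0.3, -0.7]
width: 0.1
gripper_force: 0.0
```

```bash
python3 look.py h
```

```text
tcp box [15.1 69.4] z 255.0 F box [-1.   0.1] -0.7
wrist [338. 292.] [ 6.3 38.3] [27.8 54.8] 1826
wrist [278. 277.] [24.9 62.9] [26.4 76. ] 226
wrist [251. 287.] [20.7 76.5] [22.4 82.8] 144
wrist [306. 287.] [20.6 55.9] [22.2 62.4] 145
```

The knob stands free at y ≈ 46.5, which is click 2. Now push to click 3.

{"method": "jog_arm", "body": {
  "steps": [
    [-1, 0, 0.004, 0, 0, 0, 0],
    [-1, 0, 0.004, 0, 0, 0, 0],
    [-1, 0, 0.004, 0, 0, 0, 0],
    [-1, 0, 0.004, 0, 0, 0, 0],
    [-1, 0, 0.004, 0, 0, 0, 0],
    [-1, 0, 0.003, 0, 0, 0, 0],
    [-1, 0, 0, 0, 0, 0, 0],
    [-1, 0, 0, 0, 0, 0, 0]
  ]
}}

```text
clock: 11.7
eef_pos: [521.6, 52.9, 255.2]
tool_rot: [-3.137, -0.0, -0.119]
force: [0.4, 8.9, -0.8]
width: 0.2
gripper_force: 4.4
```

```bash
python3 look.py i
```

```text
tcp box [15.1 62.4] z 255.2 F box [-0.7  8.8] -0.8
wrist [326. 290.] [ 6.8 33.7] [27.9 69.8] 2183
wrist [251. 286.] [20.8 70.2] [22.5 76.7] 137
```

{"method": "jog_arm", "body": {
  "steps": [
    [-1, 0, 0.003, 0, 0, 0, 0],
    [-1, 0, 0, 0, 0, 0, 0],
    [-1, 0, 0, 0, 0, 0, 0]
  ]
}}

```text
clock: 12.18
eef_pos: [521.5, 51.5, 255.2]
tool_rot: [-3.137, -0.0, -0.119]
force: [1.6, 7.9, -1.5]
width: -0.2
gripper_force: 4.4
```

```bash
python3 look.py j
```

```text
tcp box [15.1 60.9] z 255.2 F box [0.6 8.1] -1.5
wrist [333. 292.] [ 6.4 32.2] [27.6 54.7] 1878
wrist [279. 277.] [25.  55.1] [26.4 68.3] 304
wrist [251. 286.] [20.8 68.7] [22.4 75.2] 149
```

{"method": "jog_arm", "body": {
  "steps": [
    [-1, 0, 0.003, 0, 0, 0, 0],
    [-1, 0, 0, 0, 0, 0, 0],
    [-1, 0, 0, 0, 0, 0, 0]
  ]
}}

```text
clock: 12.65
eef_pos: [521.0, 46.2, 255.2]
tool_rot: [3.141, 0.0, -0.123]
force: [0.1, -0.3, 0.6]
width: 0.1
gripper_force: 0.0
```

```bash
python3 look.py k
```

```text
tcp box [15.3 55.6] z 255.2 F box [ 0.2 -0.3] 0.6
wrist [327. 290.] [ 7. 25.] [27.6 62.2] 2225
wrist [251. 287.] [21.1 62.7] [22.7 69.2] 143
```

Force is gone, so it has snapped on. Back away, lift clear and check.

{"method": "jog_arm", "body": {
  "steps": [
    [-1, 0, -0.02, 0, 0, 0, 0],
    [-1, 0, 0, -0.08, 0, 0, 0],
    [-1, 0, 0, -0.08, 0, 0, 0],
    [-1, 0, 0.05, -0.04, 0, 0, 0],
    [-1, 0, 0.1, 0, 0, 0, 0],
    [-1, 0, 0.1, 0, 0, 0, 0],
    [-1, 0, 0.07, 0, 0, 0, 0],
    [-1, 0, 0, 0, 0, 0, 0]
  ]
}}

```text
clock: 13.75
eef_pos: [502.3, -104.8, 355.4]
tool_rot: [3.14, -0.0, -0.128]
force: [-0.6, 0.4, 0.3]
width: -0.1
gripper_force: 0.0
```

```bash
python3 look.py l
```

```text
tcp box [ 15.5 -96.5] z 355.4 F box [-0.7  0.3] 0.3
side [263. 247.] [ 2.7 26.5] [25.7 41.2] 70
wrist [ 89. 220.] [ 4.  21.3] [27.  37.9] 820
```

View pics/wrist_l.png

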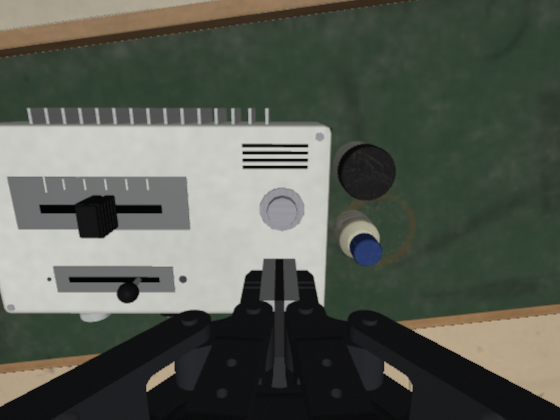

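Wrist view: the knob (97,217) is centred at box y ≈ 29.6 and the third click is at 30.6, so it is in the third. The finger is over the button (282,210). Now press it.

{"method": "jog_arm", "body": {
  "steps": [
    [-1, 0, 0, 0.1, 0, 0, 0],
    [-1, 0, 0, 0.08, 0, 0, 0],
    [-1, 0, 0, 0.016, 0, 0, 0],
    [-1, 0, 0, 0, 0, 0, 0],
    [-1, 0, 0, 0.006, 0, 0, 0],
    [-1, 0, 0, 0.006, 0, 0, 0],
    [-1, 0, 0, 0, 0, 0, 0]
  ]
}}

```text
clock: 14.72
eef_pos: [503.3, -102.1, 251.9]
tool_rot: [-3.141, -0.002, -0.122]
force: [0.4, -0.2, 1.4]
width: 0.1
gripper_force: 0.8
```

{"method": "jog_arm", "body": {
  "steps": [
    [-1, 0, 0, 0.006, 0, 0, 0],
    [-1, 0, 0, 0.006, 0, 0, 0],
    [-1, 0, 0, 0, 0, 0, 0]
  ]
}}

```text
clock: 15.1
eef_pos: [503.3, -102.1, 247.2]
tool_rot: [-3.141, -0.002, -0.122]
force: [-1.8, 1.7, 21.6]
width: -0.1
gripper_force: 10.7
```

21 N at 4.7 mm down, well over the spring's 5 N, so the button is bottomed. Release.

{"method": "jog_arm", "body": {
  "steps": [
    [-1, 0, 0, 0, 0, 0, 0],
    [-1, 0, 0, -0.03, 0, 0, 0],
    [-1, 0, 0, -0.1, 0, 0, 0],
    [-1, 0, 0, -0.1, 0, 0, 0],
    [-1, 0, 0.05, -0.07, 0, 0, 0],
    [-1, 0, 0, 0, 0, 0, 0],
    [-1, 0, 0, 0, 0, 0, 0]
  ]
}}

```text
clock: 15.98
eef_pos: [499.1, -126.5, 394.5]
tool_rot: [-3.141, 0.002, -0.122]
force: [0.3, 0.1, 0.1]
width: -0.1
gripper_force: 0.0
```

```bash
python3 look.py m
python3 - <<'E'
from cell import *
from h import *
W=world(get_image("side"));z=W[208:217,274:287,2];print("button z",np.percentile(z,[50,80,95]).round(1))
a=cv2.imread("pics/side0.png").astype(int);b=cv2.imread("pics/side_m.png").astype(int)
d=(abs(a-b).max(2)>50)[195:345,215:330]
n,l,st,c=cv2.connectedComponentsWithStats(d.astype(np.uint8));print([(s+[215,195,0,0,0]).tolist() for s in st[1:] if s[4]>6])
E
```

```text
tcp box [  15.1 -118.4] z 394.5 F box [0.3 0.1] 0.1
side [263. 247.] [ 3.8 23.9] [25.7 39.8] 69
wrist [ 83. 202.] [ 4.2 21.7] [26.9 37.4] 622
button z [75.1 79.2 80. ]
[[260, 239, 12, 11, 54], [257, 247, 6, 10, 36], [266, 254, 3, 5, 11]]
```

View pics/side_m.png

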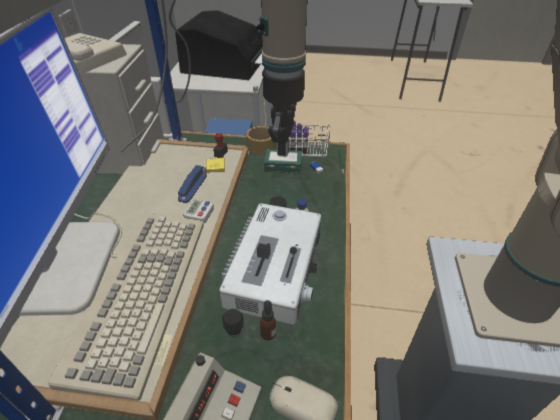

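The side view differs from the start only at the filter knob (263,248). The button is up and everything else is unmoved.

```bash
python3 -c "
from cell import *
print(finish_job())"
```

```text
the job is handed in; nothing more can be done
None
```

I pushed the filter lever to its stop and back to the third click, then pressed the lamp button fully down and let it come up; the last pictures show nothing else moved. The job is handed in, but it returned no verdict.

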